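Unstack the instrument boxes into their trays

TASK

The clean instrument boxes were left piled up on the counter: take the pile apart and put each one into the organiser tray made for it - the long, the medium and the small box into the long, the medium and the small tray, the round tin into the round tray - lying flat on the tray's floor, lid up. Keep them level and set them down rather than dropping them, so that the instruments stay in order, and do not disturb the soap pump and the brush.

Things in the scene. Friction and masses are not known exactly. Their poses are not given: they have to be found in the camera images.
- long_box: Stainless steel instrument box with clipped-on flat lid, vent holes along its sides, one rigid piece: 180 long (x) by 66 wide (y) by 45 high (z) mm. About 0.42 kg. It stands on the counter as the bottom of the pile and carries the medium box over one half and the round tin over the other. Origin: centre of its underside; x along its length, z up through the lid.
- medium_box: Stainless steel instrument box with clipped-on flat lid, vent holes along its sides, one rigid piece: 92 long (x) by 60 wide (y) by 40 high (z) mm. About 0.25 kg. It stands on one half of the long box's lid (which half varies) and carries the small box. Origin: centre of its underside; x along its length, z up through the lid.
- small_box: Stainless steel instrument box with clipped-on flat lid, vent holes along its sides, one rigid piece: 62 long (x) by 44 wide (y) by 36 high (z) mm. About 0.14 kg. It stands on the medium box's lid, at the very top. Origin: centre of its underside; x along its length, z up through the lid.
- round_tin: Round brushed stainless steel tin with its lid on, one rigid piece: diameter 56 mm, 46 mm high, about 0.13 kg. It stands on the half of the long box's lid that the medium box leaves free, about 10 mm from the medium box. Origin: centre of its underside; z up through the lid.
- long_tray: Shallow white plastic organiser tray with a grey liner, the long one, for the long box: outside 212 (x) by 96 (y) mm, inside 204 by 88 mm, floor 3 mm and rim 14 mm above the counter. It stays put on non-slip feet; where it stands varies. Origin: centre of its underside, on the counter; x along its length, z up.
- medium_tray: Shallow white plastic organiser tray with a grey liner, the middle-sized one, for the medium box: outside 124 (x) by 92 (y) mm, inside 116 by 84 mm, floor 3 mm and rim 14 mm above the counter. It stays put on non-slip feet; where it stands varies. Origin: centre of its underside, on the counter; x along its length, z up.
- small_tray: Shallow white plastic organiser tray with a grey liner, the smallest rectangular one, for the small box: outside 96 (x) by 78 (y) mm, inside 88 by 70 mm, floor 3 mm and rim 14 mm above the counter. It stays put on non-slip feet; where it stands varies. Origin: centre of its underside, on the counter; x along its length, z up.
- round_tray: Shallow white plastic organiser tray with a grey liner, the round one, for the round tin: outside 86 across mm, inside 78 across mm, floor 3 mm and rim 14 mm above the counter. It stays put on non-slip feet; where it stands varies. Origin: centre of its underside, on the counter; z up.
- soap_pump: Bystander: clear soap bottle with a white pump head, 66 mm across, 168 mm high, standing loose at the far edge of the work. Origin: centre of its underside.
- scrub_brush: Bystander: grey scrubbing brush with an arched black handle, 100 by 40 mm, 56 mm high, lying loose on its bristles at the far edge of the work. Origin: centre of its underside.

How it is judged:
At the end, for the whole second after the job is handed in: Each box and the tin is in its own tray (centre within 18 mm of the tray's centre), flat on the tray's floor (underside less than 7 mm above the tray's underside, tilted under 0.08 rad, lid up), released and at rest; the soap pump and the brush are within 30 mm of where they stood (horizontal distance between long_box and long_tray below 0.018 m and z of long_box in the frame of long_tray between 0 and 0.007 m and angle between each of long_box, medium_box, small_box, round_tin's own z axis and vertical below 0.08 rad and linear speed of each of long_box, medium_box, small_box, round_tin below 0.02 m/s and angular speed of each of long_box, medium_box, small_box, round_tin below 0.2 rad/s and horizontal distance between medium_box and medium_tray below 0.018 m and z of medium_box in the frame of medium_tray between 0 and 0.007 m and horizontal distance between small_box and small_tray below 0.018 m and z of small_box in the frame of small_tray between 0 and 0.007 m and horizontal distance between round_tin and round_tray below 0.018 m and z of round_tin in the frame of round_tray between 0 and 0.007 m and distance of each of soap_pump, scrub_brush from where it was at the start of the episode below 0.03 m); the robot touches nothing.
It fails at once if the soap pump or the scrubbing brush was pushed away or knocked over (moved over 30 mm) (distance of any of soap_pump, scrub_brush from where it was at the start of the episode above 0.03 m).
It fails at once if a box or the tin was tipped more than about 30 degrees, spilling its contents about (angle between any of long_box, medium_box, small_box, round_tin's own z axis and vertical above 0.52 rad).
It fails at once if a box or the tin was dropped or thrown (moving faster than 0.7 m/s with no finger on it, as after a fall of 25 mm) ((linear speed of long_box above 0.7 m/s and contact force between the fingers and long_box below 0.1 N) or (linear speed of medium_box above 0.7 m/s and contact force between the fingers and medium_box below 0.1 N) or (linear speed of small_box above 0.7 m/s and contact force between the fingers and small_box below 0.1 N) or (linear speed of round_tin above 0.7 m/s and contact force between the fingers and round_tin below 0.1 N)).
It also fails if it takes over 115 s, if anything falls off the work surface, if the arm or the gripper's body presses on something with over 40 N, if the wrist force passes 120 N, or if a joint passes its speed limit or range.

ROBOT

A 6-joint arm with a two-finger parallel gripper is mounted at the origin on the work surface. World frame = base frame: x ahead of the robot, y to its left, z up, the work surface at z = 0. Lengths are in m, angles in rad, forces in N, time in s.
With the tool pointing down it reaches from about 0.25 to 0.775 m from the base axis. Payload 4 kg.
Tool frame: the origin (TCP) lies at the very end of the fingers, on their centre line; the grasp point (between the pads) lies 19 mm behind it; z points along the fingers, y is the direction in which the jaws open and shut (so a half turn about z gives the same grasp; the last joint's range is limited). The gripper opens to 85 mm and grips with 20 to 120 N. Pads are 22 mm wide; open, the fingers measure 114 mm over their backs; the gripper's body (76 mm by 85 mm) begins 54 mm behind the grasp point. The pads swing forward as they close: fully open they stand 13 mm farther back than shut.
Start: joints at [-1.45, 0.087, 1.371, -0, 1.684, -0.103], TCP at [0.122, -0.536, 0.231] pointing down, gripper open.
Joint ranges: [-3.1, 3.1], [-0.76, 2.03], [0.27, 2.55], [-1.08, 4.22], [0.17, 2.65], [-2.57, 2.57]. Speed limits (rad/s): [2.79, 2.79, 3.14, 3.14, 3.14, 3.14].

INTERFACE

Orientations are given as [roll, pitch, yaw] about the fixed x, y, z axes, in that order (R = Rz(yaw) Ry(pitch) Rx(roll)).
In Python, from workcell import state, read_camera, finish_job gives the robot as it stands.
- The arm moves only by the tool move_arm, never from a script. Its argument "steps" is a list of rows, each a list of 3 entries, a list of its own where there are three numbers: the shift along the tool's x, y, z each as a share of 0.05 m, from -1 to 1, then the turn about the tool's z as a share of 4 degrees, from -1 to 1, then the opening in per cent of the stroke, from 0 (shut) to 100 (fully open). A call has 1 to 5 rows; each row shifts and turns the commanded pose from where the row before left it, along the tool's axes as they then stand; what a row does not reach is not made up. A row lasts 1/8 s, in which the tool goes at most 62.5 mm and 10.7 degrees, less where a joint would pass 70% of its speed; a pose out of reach is approached as far as the arm can. A call with a number of a shift or a turn outside -1 to 1 is refused whole. A call with a gripper value outside its range is refused whole. The fingers move at their own pace and stop on an object; "force" is the grip in N (left out, the last holds). Time passes only in rows, so rows that do not move let the fingers close. It gives the time, the measured TCP pose, the force and the opening at its end, in the units of the state.
- state(): the state, without advancing time (a new reading comes with each control period).
- read_camera(name): name is "scene" or "side" or "wrist"; returns a dict with "img" (480x640x3 uint8, red, green, blue), "fx", "fy", "cx", "cy" (pixels), "rvec" (rotation vector, rad) and "tvec" (3), from world to camera coordinates, as OpenCV has them; the wrist camera has in their place "T_tool_cam" (4x4, takes a point from camera to tool coordinates, whose origin is the TCP and whose axes are the flange's). Camera axes: x right, y down, z forward; pixel columns grow to the right and rows downward; lengths in m; the calibration is good to about 2 mm. A picture is of the moment at which its call begins: read the wrist's pose just before it. There is no depth.
- finish_job(): hands the job in, once; it reports no verdict.
The state is a dict: "time": time; "q": joint angles; "joint_velocities": joint speeds; "tau": joint torques, N m; "tcp_pos": TCP position; "eef_rot": TCP orientation; "wrist_force": force on the tool from outside, world axes, zero at the start; "ft_torque": the same for the moment, N m; "width": finger opening in m.
Only numpy, scipy, OpenCV 4.12 (cv2) and the standard library are available. Lean on these libraries where they do the work, as an engineer would, in place of code of your own. Each camera call takes 0.05 s, during which the arm holds its last target. There are 200 camera calls.

## Working session

There is one attempt and no reset: what is moved stays moved. The work goes in short steps, Python scripts to look and compute and a tool call to move; the robot and the scene stay as the last step left them, time stands still between calls to the robot, and variables do not carry over. Pictures are saved under pics/ and viewed, about 12 in all and at most 16, crops included, and the job is handed in when it is done.

Besides the shell and the picture viewer there is one more tool, called after "Call:" as name(argument=value, ...) on one line, values as JSON. move_arm: Moves the arm, as the interface text tells. Shift numbers are shares of 0.05 m and turn numbers shares of 4 degrees, none past 1 either way. Its arguments: {"type":"object","properties":{"steps":{"type":"array","items":{"type":"array"}},"force":{"type":"number"}},"required":["steps"]}

```bash
mkdir -p pics; ls; python3 - <<'E'
from workcell import state, read_camera
import cv2,pickle
print(state())
d={}
for n in ("scene","side","wrist"):
    c=read_camera(n); d[n]=c
    cv2.imwrite(f"pics/{n}0.png",c["img"][:,:,::-1])
    print(n,{k:v for k,v in c.items() if k!="img"})
pickle.dump(d,open("c0.pkl","wb"))
E
```

```text
pics
{'time': 0.0, 'q': array([-1.45012741e+00,  8.80031028e-02,  1.37232520e+00, -1.75840502e-05,
        1.68359424e+00, -1.03119078e-01]), 'joint_velocities': array([-0.00116982,  0.00120995, -0.00010197, -0.00159225,  0.00209477,
       -0.00049982]), 'tau': array([ 5.11515191e-04, -3.51869881e+01, -3.13269746e+01, -1.57064642e-04,
        1.09788246e-02, -2.46700392e-05]), 'tcp_pos': array([ 0.12197574, -0.53577369,  0.23007685]), 'eef_rot': array([-3.13927335e+00, -2.22445784e-04,  2.23785781e-01]), 'wrist_force': array([-0.19224334, -0.71211023,  0.9560007 ]), 'ft_torque': array([ 0.01808022, -0.06015536,  0.01090146]), 'width': 0.08538011499841446}
scene {'fx': 573.0901413065809, 'fy': 573.0901413065809, 'cx': 315.85805895186854, 'cy': 244.59255138813188, 'rvec': array([ 1.23755387,  2.42330843, -0.8408209 ]), 'tvec': array([ 0.32942926, -0.30971481,  1.57458075])}
side {'fx': 550.8687395508699, 'fy': 550.8687395508699, 'cx': 322.4849782816904, 'cy': 237.29976498573868, 'rvec': array([ 0.10383723, -2.73097595,  1.5300058 ]), 'tvec': array([0.56304064, 0.09802228, 1.07371384])}
wrist {'fx': 361.13662685511247, 'fy': 361.13662685511247, 'cx': 327.04561418970343, 'cy': 236.83858700643307, 'T_tool_cam': array([[ 6.89315142e-04, -9.52238964e-01, -3.05353043e-01,
         7.76023267e-02],
       [ 9.99999427e-01,  4.06196205e-04,  9.90718451e-04,
        -2.28697467e-04],
       [-8.19367464e-04, -3.05353551e-01,  9.52238698e-01,
        -1.43053234e-01],
       [ 0.00000000e+00,  0.00000000e+00,  0.00000000e+00,
         1.00000000e+00]])}
```

View pics/scene0.png

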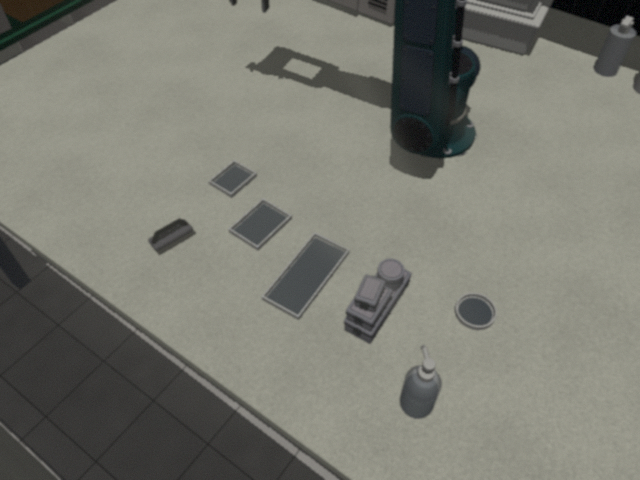

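View pics/side0.png

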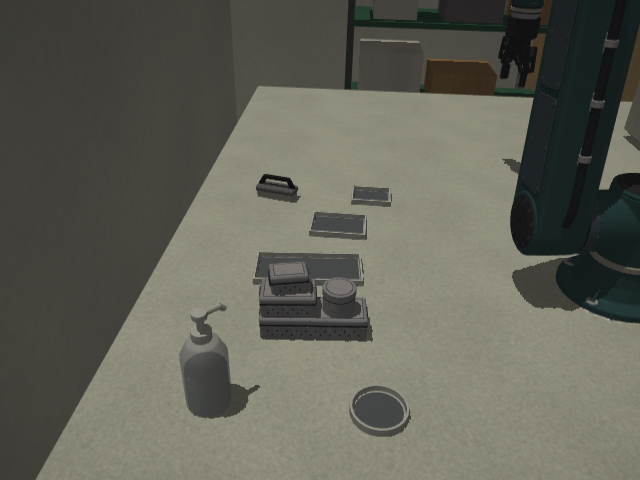

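The scene view shows the small, medium and long trays at about (233,178), (260,224) and (307,275). The round tray is at (475,311), and the pile has its tin lid at (391,268) and the small box lid at (372,287). The side view agrees.

```bash
cat > h.py <<'E'
import numpy as np,cv2,pickle
from scipy.spatial.transform import Rotation as R
def cam(c,st=None):
    """camera-to-world rotation, camera centre"""
    if "rvec" in c:
        M=R.from_rotvec(c["rvec"]).as_matrix(); return M.T,-M.T@c["tvec"]
    T=c["T_tool_cam"]; W=R.from_euler("xyz",st["eef_rot"]).as_matrix()
    return W@T[:3,:3],st["tcp_pos"]+W@T[:3,3]
def cast(c,px,z,st=None):
    A,o=cam(c,st); px=np.atleast_2d(px).astype(float)
    d=np.c_[(px[:,0]-c["cx"])/c["fx"],(px[:,1]-c["cy"])/c["fy"],np.ones(len(px))]@A.T
    return (o+d*((z-o[2])/d[:,2])[:,None])[:,:2]
def proj(c,P,st=None):
    A,o=cam(c,st); p=(np.atleast_2d(P)-o)@A
    return np.c_[p[:,0]/p[:,2]*c["fx"]+c["cx"],p[:,1]/p[:,2]*c["fy"]+c["cy"]]
def blob(mask,seed):
    n,l=cv2.connectedComponents(mask.astype(np.uint8),connectivity=4)
    m=(l==l[seed[1],seed[0]]).astype(np.uint8)
    k=max(cv2.findContours(m,cv2.RETR_EXTERNAL,cv2.CHAIN_APPROX_NONE)[0],key=cv2.contourArea)
    return k[:,0,:]
def rect(P):
    (c,(w,h),a)=cv2.minAreaRect((P*1000).astype(np.float32))
    if w<h: w,h,a=h,w,a+90
    return np.round(c,1),round(w,1),round(h,1),round((a+90)%180-90,1)
E
python3 - <<'E'
from h import *
d=pickle.load(open("c0.pkl","rb"));c=d["scene"];s=d["side"]
for n,c,sd in (("scene",c,dict(small=(233,178),medium=(260,224),long=(307,275),round=(475,311))),("side",s,dict(small=(372,196),medium=(340,225),long=(340,268),round=(380,408)))):
    g=c["img"].max(2)
    for k,p in sd.items():
        v=int(g[p[1],p[0]]); print(n,k,v,rect(cast(c,blob(g<v+22,p),0.003)))
c=d["scene"]
print("tin",cast(c,(391,268),.091),cast(s,(339,286),.091),"small",cast(c,(372,286),.121),cast(s,(289,270),.121))
print("pump",cast(c,(419,405),.0),"brush",cast(c,(172,238),0))
print("cam",cam(c)[1],cam(s)[1])
E
```

```text
scene small 80 (array([ 459.1, -339.4]), 83.6, 66.8, -0.9)
scene medium 80 (array([ 535.4, -185. ]), 112.1, 81.8, -2.0)
scene long 78 (array([592.2,  -5.6]), 194.5, 85.6, 3.4)
scene round 74 (array([460.3, 345.5]), 67.8, 63.1, 71.1)
side small 72 (array([ 464.4, -335.1]), 100.5, 95.1, 88.3)
side medium 73 (array([ 541.2, -195.1]), 117.1, 84.4, -2.1)
side long 73 (array([592.7,  14.2]), 206.8, 148.5, 3.7)
side round 71 (array([460.4, 336.3]), 77.9, 76.6, -49.2)
tin [[0.52785488 0.16782755]] [[0.52879673 0.16826538]] small [[0.60668689 0.16927924]] [[0.61045677 0.17335268]]
pump [[0.71071606 0.35199185]] brush [[ 0.69297959 -0.32198518]]
cam [1.17437673 0.45202653 1.04893411] [0.52330721 0.89844991 0.63120665]
```

Call:
move_arm(steps=[[[0,0,-0.4],0.8,100],[[0,0,-0.4],0.8,100],[[0,0,-0.4],0.8,100],[[0,0,-0.4],0.8,100],[[0,0,0],0,100]], force=40)

```text
time: 0.78
tcp_pos: [0.1221, -0.5369, 0.313]
eef_rot: [3.138, -0.0, 0.001]
wrist_force: [0.7, -0.5, 0.4]
width: 0.0851
```

Call:
move_arm(steps=[[[0.8,-0.7,0],0,100],[[0.8,-0.7,0],0,100],[[0.8,-0.7,0],0,100],[[0.8,-0.7,0],0,100],[[0.8,-0.7,0],0,100]])

```text
time: 1.4
tcp_pos: [0.3228, -0.3596, 0.3097]
eef_rot: [-3.14, 0.001, 0.001]
wrist_force: [0.6, -0.9, 0.7]
width: 0.0853
```

Call:
move_arm(steps=[[[0.8,-0.7,0],0,100],[[0.8,-0.7,0],0,100],[[0.8,-0.7,0],0,100],[[0.8,-0.7,0],0,100],[[0,0,0],0,100]])

```text
time: 2.02
tcp_pos: [0.4835, -0.2183, 0.309]
eef_rot: [-3.139, 0.003, 0.007]
wrist_force: [-0.6, -0.2, -1.0]
width: 0.0854
```

```bash
cat > snap.py <<'E'
import sys
from workcell import state,read_camera
import cv2,pickle
n,cn=sys.argv[1],(sys.argv[2] if len(sys.argv)>2 else "wrist")
s=state();c=read_camera(cn);pickle.dump((c,s),open(n+".pkl","wb"))
cv2.imwrite(f"pics/{n}.png",c["img"][:,:,::-1]); print(s["time"],s["tcp_pos"],s["eef_rot"],s["width"])
E
python3 snap.py w1
```

```text
2.025 [ 0.48353198 -0.21830267  0.30898784] [-3.13910884e+00  2.62600478e-03  7.14380696e-03] 0.08544813092180886
```

View pics/w1.png

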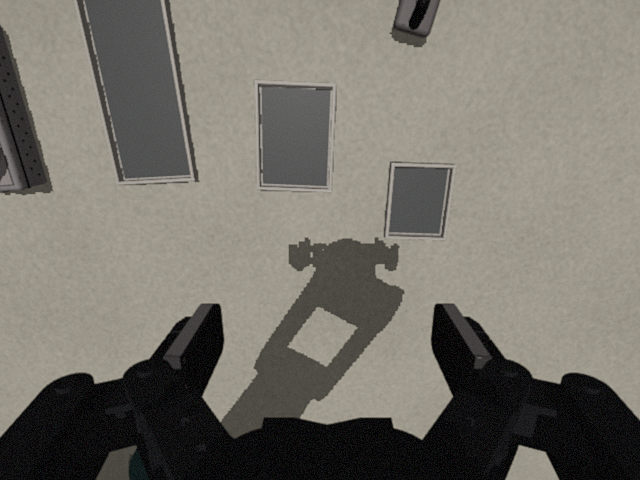

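The wrist view shows the liners clearly: medium at (297,136), small at (418,200) and long at (145,95), cut off at the top. Next I'll go over the pile and measure there.

Call:
move_arm(steps=[[[0.5,-0.9,-0.4],0,100],[[0.5,-1,-0.4],0,100],[[0.5,-1,-0.4],0,100],[[0.5,-1,0],0,100],[[0.2,-1,0],0,100]])

```text
time: 2.7
tcp_pos: [0.5924, 0.0238, 0.3701]
eef_rot: [3.141, 0.001, -0.001]
wrist_force: [0.5, 0.4, -0.6]
width: 0.0854
```

Call:
move_arm(steps=[[[0,-1,0],0,100],[[0,-0.8,0],0,100],[[0,0,0],0,100],[[0,0,0],0,100]])

```text
time: 3.2
tcp_pos: [0.5918, 0.1123, 0.3708]
eef_rot: [3.14, 0.001, -0.001]
wrist_force: [1.5, -0.9, -0.3]
width: 0.0855
```

```bash
python3 snap.py w2; python3 - <<'E'
from h import *
c,s=pickle.load(open("w1.pkl","rb")); g=c["img"].max(2)
for k,p in dict(small=(418,200),medium=(297,136)).items():
    v=int(g[p[1],p[0]]); print(k,v,rect(cast(c,blob(g<v+20,p),.003,s)))
E
```

```text
3.2 [0.59175411 0.11229873 0.37081189] [ 3.14046690e+00  7.74562707e-04 -1.11446312e-03] 0.08548829553554659
small 85 (array([ 462.8, -334.9]), 89.4, 70.8, -1.4)
medium 97 (array([ 540.4, -178. ]), 118.7, 85.8, -1.8)
```

View pics/w2.png

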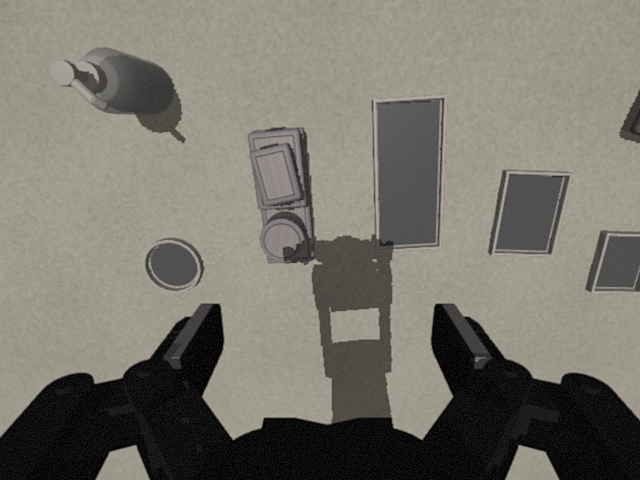

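Everything is visible: long tray liner at (407,172), medium (530,212), round (174,264). The small lid is at (275,175), the medium box below it, and the tin lid at (284,238). I'll enlarge the pile to read its corners.

```bash
python3 - <<'E'
from h import *
c,s=pickle.load(open("w2.pkl","rb")); g=c["img"].max(2)
for k,p in dict(medium=(530,212),long=(407,172),round=(174,264),small=(620,262)).items():
    v=int(g[p[1],p[0]]); P=cast(c,blob(g<v+20,p),.003,s); print(k,v,rect(P),np.round(P.min(0),3),np.round(P.max(0),3))
im=c["img"][118:273,235:335,::-1]
im=np.clip(im.astype(float)*1.6,0,255).astype(np.uint8)
im=cv2.resize(im.transpose(1,0,2)[::-1],None,fx=5,fy=5,interpolation=cv2.INTER_CUBIC) # rotated ccw: u=(row-118)*5, v=(334-col)*5
for i in range(0,155,10): cv2.putText(im,str(118+i),(i*5,10),0,.35,(0,0,255)); cv2.line(im,(i*5,12),(i*5,18),(0,0,255))
for j in range(0,100,10): cv2.putText(im,str(334-j),(0,j*5+4),0,.35,(0,0,255)); cv2.line(im,(24,j*5),(30,j*5),(0,0,255))
cv2.imwrite("pics/crop2.png",im); print(im.shape)
E
```

```text
medium 82 (array([ 538.2, -185.4]), 117.5, 84.7, -1.9) [ 0.479 -0.229] [ 0.598 -0.142]
long 87 (array([361.1, 123.8]), 1210.0, 674.9, 89.8) [ 0.022 -0.48 ] [0.698 0.73 ]
round 81 (array([459.4, 350.7]), 76.5, 73.5, -50.6) [0.419 0.311] [0.496 0.388]
small 83 (array([ 464.8, -336. ]), 81.8, 58.2, -1.2) [ 0.424 -0.365] [ 0.506 -0.306]
(500, 775, 3)
```

View pics/crop2.png

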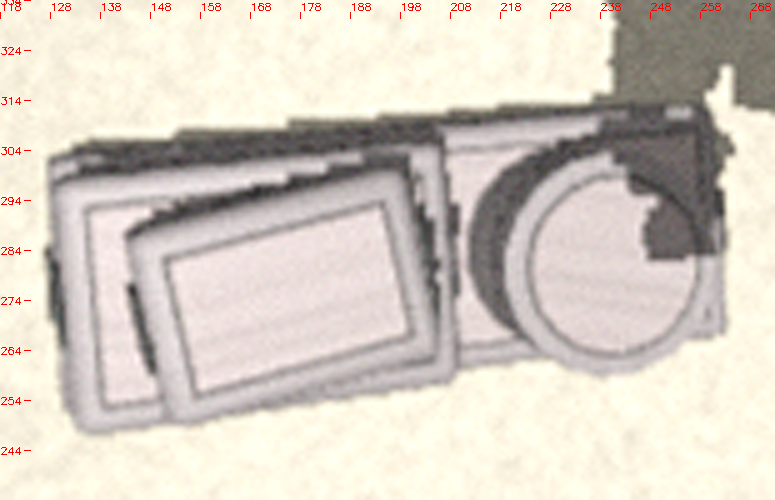

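```bash
python3 - <<'E'
from h import *
c,s=pickle.load(open("w2.pkl","rb")); g=c["img"].max(2)
def rc(uv): uv=np.array(uv,float); return np.c_[333.5-uv[:,1]/5+.5,118+uv[:,0]/5]
for n,uv,z in (("smallout",[(126,235),(405,163),(440,355),(172,423)],.120),("smallgroove",[(163,260),(385,203),(412,333),(196,396)],.121),
  ("med",[(53,183),(443,135),(452,380),(85,433)],.085),("tin",[(525,263),(699,263),(612,176),(612,350)],.091),("long",[(700,105),(724,330)],.045)):
    P=cast(c,rc(uv),z,s); print(n,np.round(P*1000,1).tolist(), P.mean(0).round(4), rect(P))
m=(g<112).astype(np.uint8); m[:, :376]=0; m[:,440:]=0; m[242:]=0
P=cast(c,blob(m,(407,172)),.003,s);print("long tray",rect(P),P.min(0),P.max(0))
E
```

```text
smallout [[646.9, 154.1], [587.0, 140.2], [579.1, 183.1], [637.4, 194.4]] [0.6126 0.1679] (array([612. , 168.4]), 61.5, 43.6, 13.0)
smallgroove [[639.4, 159.5], [591.6, 148.8], [585.6, 177.7], [632.5, 188.8]] [0.6123 0.1687] (array([612.1, 168.6]), 48.9, 30.1, 13.2)
med [[661.0, 145.4], [570.2, 136.0], [568.1, 195.7], [654.0, 202.7]] [0.6133 0.1699] (array([612.6, 170.3]), 91.2, 59.5, 5.9)
tin [[551.3, 167.1], [506.0, 168.9], [529.0, 146.6], [529.0, 189.5]] [0.5288 0.168 ] (array([528.7, 168. ]), 33.2, 30.8, -45.1)
long [[487.9, 131.2], [480.8, 194.0]] [0.4844 0.1626] (array([484.4, 162.6]), 63.3, 0.0, -83.6)
long tray (array([596.6,  -2.1]), 199.1, 88.0, 1.9) [ 0.498611   -0.04949756] [0.69684833 0.04515921]
```

Call:
move_arm(steps=[[[0.2,-0.56,0.5],0,100],[[0.2,-0.56,0.5],0,100],[[0,0,0.5],-0.82,100],[[0,0,0.5],-0.82,100],[[0,0,0.5],-0.82,100]])

```text
time: 3.88
tcp_pos: [0.6121, 0.1678, 0.2454]
eef_rot: [3.141, 0.0, 0.171]
wrist_force: [0.7, 1.0, 0.5]
width: 0.085
```

Call:
move_arm(steps=[[[0,0,0.3],-0.82,100],[[0,0,0],0,100],[[0,0,0],0,100]])

```text
time: 4.25
tcp_pos: [0.6123, 0.1688, 0.2323]
eef_rot: [3.141, -0.001, 0.227]
wrist_force: [0.4, -0.2, -0.0]
width: 0.0853
```

```bash
python3 snap.py w3
```

```text
4.25 [0.61231672 0.16880498 0.23231687] [ 3.14127493e+00 -1.45768808e-03  2.27047956e-01] 0.0852663092578877
```

View pics/w3.png

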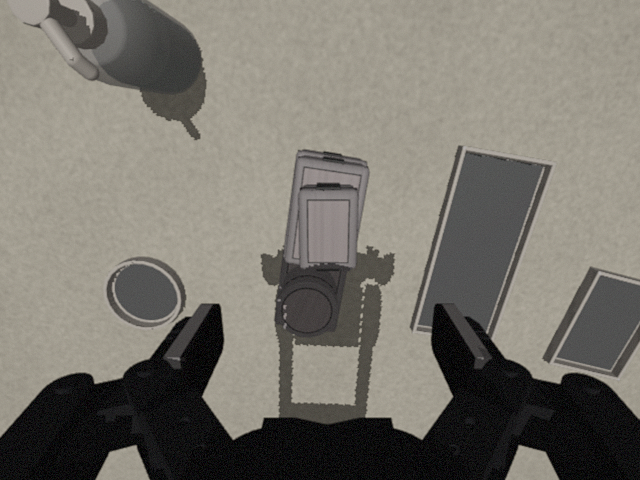

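The small box is aligned with the jaws, with its lid centre at (328,228) and the finger midline at x≈327. I'll descend and grip.

Call:
move_arm(steps=[[[0,0,0.9],0,100],[[0,0,0.8],0,100],[[0,0,0.6],0,100],[[0,0,0.38],0,100],[[0,0,0],0,60]], force=40)

```text
time: 4.92
tcp_pos: [0.6113, 0.1697, 0.0963]
eef_rot: [3.142, 0.002, 0.229]
wrist_force: [-0.6, 0.2, -0.1]
width: 0.0703
```

Call:
move_arm(steps=[[[0,0,0],0,40],[[0,0,0],0,20],[[0,0,0],0,0],[[0,0,0],0,0],[[0,0,0],0,0]])

```text
time: 5.55
tcp_pos: [0.6133, 0.1701, 0.0999]
eef_rot: [3.141, -0.005, 0.229]
wrist_force: [0.6, -0.6, 6.0]
width: 0.0431
```

Call:
move_arm(steps=[[[0,0,-0.15],0,0],[[0,0,-0.3],0,0],[[0,0,-0.6],0,0],[[0,0,-0.8],0,0],[[0,0,0],0,0]])

```text
time: 6.18
tcp_pos: [0.614, 0.1704, 0.1954]
eef_rot: [3.141, -0.01, 0.23]
wrist_force: [0.3, 0.0, -1.1]
width: 0.0435
```

```bash
python3 snap.py s4 side; python3 - <<'E'
from h import *
c,s=pickle.load(open("s4.pkl","rb")); t=s["tcp_pos"]; p=proj(c,t)[0]; print("tcp px",p)
x,y=p.astype(int); x0,y0=x-60,y-80
im=np.clip(c["img"][y0:y0+200,x0:x0+200,::-1].astype(float)*2,0,255).astype(np.uint8)
im=cv2.resize(im,None,fx=3,fy=3,interpolation=cv2.INTER_CUBIC); q=((p-[x0,y0])*3).astype(int)
cv2.circle(im,tuple(map(int,q)),4,(0,0,255),1); cv2.imwrite("pics/s4c.png",im); print(x0,y0)
E
```

```text
6.175 [0.61395754 0.17037749 0.19544519] [ 3.14111512 -0.00967552  0.22950644] 0.04347581123515986
tcp px [286.59581658 229.22495681]
226 149
```

View pics/s4c.png

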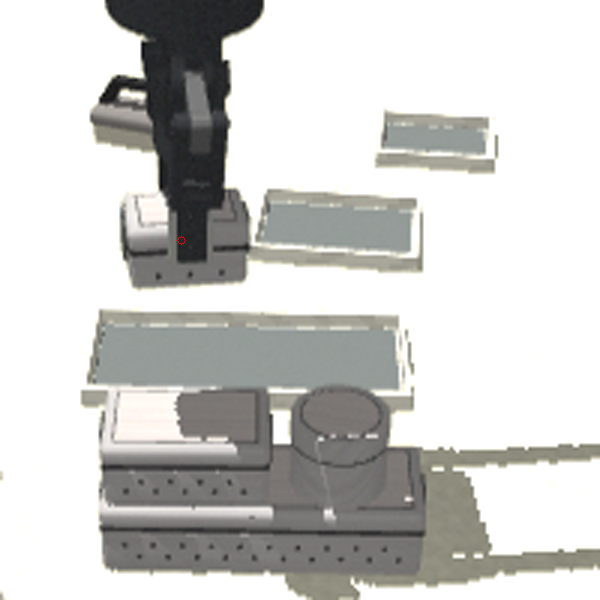

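The box hangs level in the jaws, and the fingertips clear its underside by about 14 mm. I'll carry it to the small tray.

Call:
move_arm(steps=[[[0,0,0],0.9,0],[[0,0,0],0.9,0],[[0,0,0],0.9,0],[[0,0,0],0.9,0],[[-0.1,0.4,0],0,0]])

```text
time: 6.85
tcp_pos: [0.6052, 0.1501, 0.1873]
eef_rot: [3.141, 0.004, -0.019]
wrist_force: [-0.1, -0.5, -0.7]
width: 0.0432
```

Call:
move_arm(steps=[[[-0.25,0.92,0],0,0],[[-0.25,0.92,0],0,0],[[-0.25,0.92,0],0,0],[[-0.25,0.92,0],0,0],[[-0.25,0.92,0],0,0]])

```text
time: 7.48
tcp_pos: [0.5368, -0.0809, 0.1887]
eef_rot: [3.141, 0.002, -0.022]
wrist_force: [0.4, -0.4, -0.9]
width: 0.0429
```

Call:
move_arm(steps=[[[-0.25,0.92,0],0,0],[[-0.25,0.92,0],0,0],[[-0.25,0.92,0],0,0],[[-0.25,0.92,0],0,0],[[-0.25,0.7,0],0,0]])

```text
time: 8.1
tcp_pos: [0.4691, -0.2983, 0.1887]
eef_rot: [-3.141, 0.002, -0.023]
wrist_force: [-0.1, -0.1, -1.2]
width: 0.0426
```

Call:
move_arm(steps=[[[0,0,0],0,0],[[0,0,0],0,0]])

```text
time: 8.35
tcp_pos: [0.4705, -0.296, 0.189]
eef_rot: [-3.14, 0.001, -0.022]
wrist_force: [0.2, -1.2, -1.3]
width: 0.043
```

```bash
python3 snap.py w5
```

```text
8.35 [ 0.4705333  -0.29603178  0.18903352] [-3.14034235e+00  1.26921226e-03 -2.24057231e-02] 0.042988739407306076
```

View pics/w5.png

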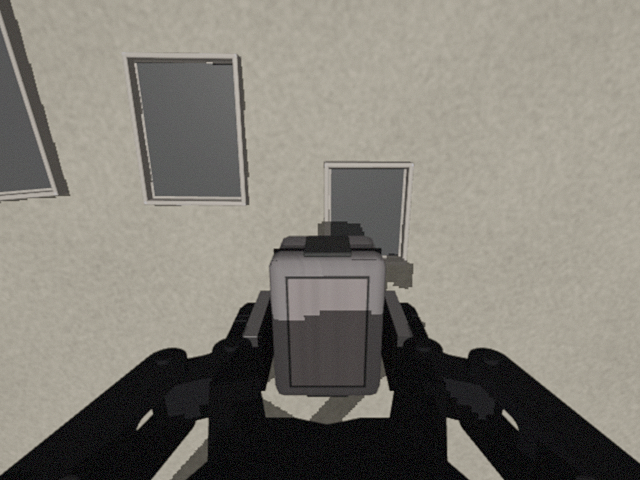

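The view shows the held box, lid groove (286,276)–(366,388), and the small tray's far rim corners at (323,162) and (412,162). I'll work out the offset from these.

```bash
python3 - <<'E'
from h import *
c,s=pickle.load(open("w5.pkl","rb"))
P=cast(c,[(323,162),(412,162)],.014,s);print("rim far",P, "centre", P.mean(0)-[.048,0])
B=cast(c,[(286,276),(369,276),(366,388),(275,388)],s["tcp_pos"][2]-.0135+.036,s);print(B,B.mean(0)-s["tcp_pos"][:2])
for d in ("small",(372,196)),:
    pass
P=cast(c,[(126,54),(239,54),(246,205),(146,205)],.014,s);print("med",P,P.mean(0),rect(P))
E
```

```text
rim far [[ 0.51417609 -0.29347909]
 [ 0.51250504 -0.3706288 ]] centre [ 0.46534057 -0.33205394]
[[ 0.4948885  -0.28177624]
 [ 0.49424183 -0.31190358]
 [ 0.44487689 -0.31137371]
 [ 0.44565901 -0.27453079]] [-0.00061675  0.0011357 ]
med [[ 0.60216786 -0.13890556]
 [ 0.60020696 -0.2288008 ]
 [ 0.47759185 -0.22326771]
 [ 0.47953428 -0.13330222]] [ 0.53987524 -0.18106907] (array([ 539.9, -181.1]), 124.9, 90.0, -2.6)
```

Call:
move_arm(steps=[[[-0.05,0.4,0.5],0,0],[[-0.05,0.4,0.5],0,0],[[0,0,0.8],0,0],[[0,0,0.7],0,0],[[0,0,0.4],0,0]])

```text
time: 9.02
tcp_pos: [0.4649, -0.3338, 0.0422]
eef_rot: [-3.139, 0.003, -0.019]
wrist_force: [0.4, 0.4, -1.3]
width: 0.0428
```

Call:
move_arm(steps=[[[0,0,0.1],0,0],[[0,0,0.1],0,0],[[0,0,0.05],0,0],[[0,0,0],0,0]])

```text
time: 9.52
tcp_pos: [0.466, -0.3363, 0.0331]
eef_rot: [3.141, -0.001, -0.022]
wrist_force: [-0.1, -0.1, -1.7]
width: 0.0432
```

Call:
move_arm(steps=[[[0,0,0.1],0,0],[[0,0,0.08],0,0],[[0,0,0.05],0,0],[[0,0,0.03],0,0],[[0,0,0],0,0]])

```text
time: 10.15
tcp_pos: [0.4656, -0.336, 0.0192]
eef_rot: [-3.141, 0.0, -0.022]
wrist_force: [-0.8, -0.3, -0.8]
width: 0.0432
```

Call:
move_arm(steps=[[[0,0,0.02],0,0],[[0,0,0.02],0,0],[[0,0,0],0,0]])

```text
time: 10.52
tcp_pos: [0.4657, -0.3362, 0.0179]
eef_rot: [3.141, -0.0, -0.022]
wrist_force: [-1.8, -0.3, 2.7]
width: 0.043
```

Contact is felt, so the box is on the floor. I'll release and rise.

Call:
move_arm(steps=[[[0,0,0],0,56],[[0,0,0],0,62],[[0,0,0],0,68],[[0,0,-0.2],0,75],[[0,0,-0.5],0,75]])

```text
time: 11.15
tcp_pos: [0.4648, -0.3353, 0.0517]
eef_rot: [-3.14, 0.002, -0.022]
wrist_force: [-0.7, 0.7, 0.9]
width: 0.064
```

Call:
move_arm(steps=[[[0,0,-0.9],0,100],[[0,0,-1],0,100],[[0,0,-1],0,100],[[0,0,-0.5],0,100]])

```text
time: 11.65
tcp_pos: [0.4666, -0.3368, 0.2275]
eef_rot: [3.137, -0.006, -0.022]
wrist_force: [0.1, -0.9, -0.4]
width: 0.0853
```

```bash
python3 snap.py w6; python3 - <<'E'
from h import *
c,s=pickle.load(open("w6.pkl","rb"))
cv2.imwrite("pics/w6c.png",cv2.resize(c["img"][100:420,80:560,::-1],None,fx=1.5,fy=1.5))
E
```

```text
11.65 [ 0.46658222 -0.33679464  0.22747922] [ 3.13686556 -0.00554236 -0.02184432] 0.08533184867108994
```

View pics/w6.png

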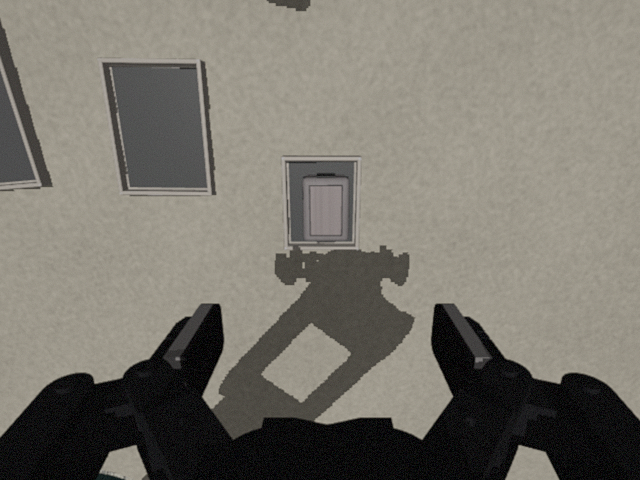

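The small box sits flat in its tray, lid at about (326,210). I'll check its offset and note the medium tray again.

```bash
python3 - <<'E'
from h import *
c,s=pickle.load(open("w6.pkl","rb"))
T=cast(c,[(281,156),(362,157),(357,249),(285,249)],.014,s);print("tray",T.mean(0),rect(T))
B=cast(c,[(310,185),(342,185),(342,236),(310,236)],.039,s);print("box",B.mean(0),rect(B))
T=cast(c,[(101,60),(202,60),(215,195),(121,195)],.014,s);print("med",T.mean(0),rect(T))
E
```

```text
tray [ 0.46534893 -0.33221157] (array([ 465.2, -332.1]), 95.3, 78.4, -1.9)
box [ 0.46447353 -0.33689737] (array([ 464.5, -336.9]), 49.3, 30.8, -1.3)
med [ 0.53961028 -0.18166347] (array([ 539.7, -181. ]), 122.4, 93.5, -1.3)
```

Call:
move_arm(steps=[[[0.2,-0.6,0],0,100],[[0.25,-0.95,0],0,100],[[0.25,-0.95,0],0,100],[[0.25,-0.95,0],0,100],[[0.25,-0.95,0],0,100]])

```text
time: 12.32
tcp_pos: [0.5305, -0.1158, 0.2219]
eef_rot: [-3.142, 0.0, -0.022]
wrist_force: [-0.4, 0.6, -0.6]
width: 0.0856
```

Call:
move_arm(steps=[[[0.25,-0.95,0],0,100],[[0.25,-0.95,0],0,100],[[0.25,-0.95,0],0,100],[[0.25,-0.95,0],0,100],[[0.25,-0.95,0],0,100]])

```text
time: 12.95
tcp_pos: [0.5982, 0.1202, 0.2218]
eef_rot: [3.141, 0.0, -0.022]
wrist_force: [-0.1, 0.4, 0.0]
width: 0.0856
```

Call:
move_arm(steps=[[[0.25,-1,0],0,100],[[0,0,0],-0.95,100],[[0,0,0],-0.95,100],[[0,0,0],0,100],[[0,0,0],0,100]])

```text
time: 13.58
tcp_pos: [0.6116, 0.1682, 0.222]
eef_rot: [3.141, 0.0, 0.11]
wrist_force: [-0.2, -0.6, -0.1]
width: 0.0852
```

```bash
python3 snap.py w7; python3 - <<'E'
from h import *
c,s=pickle.load(open("w7.pkl","rb"))
im=np.clip(c["img"][110:360,220:460,::-1].astype(float)*1.5,0,255).astype(np.uint8)
im=cv2.resize(im,None,fx=2.4,fy=2.4,interpolation=cv2.INTER_CUBIC); cv2.imwrite("pics/w7c.png",im);print(im.shape)
E
```

```text
13.575 [0.61162112 0.16822881 0.22204843] [3.14147357e+00 3.63891411e-04 1.09588396e-01] 0.08519248336269186
(600, 576, 3)
```

View pics/w7c.png

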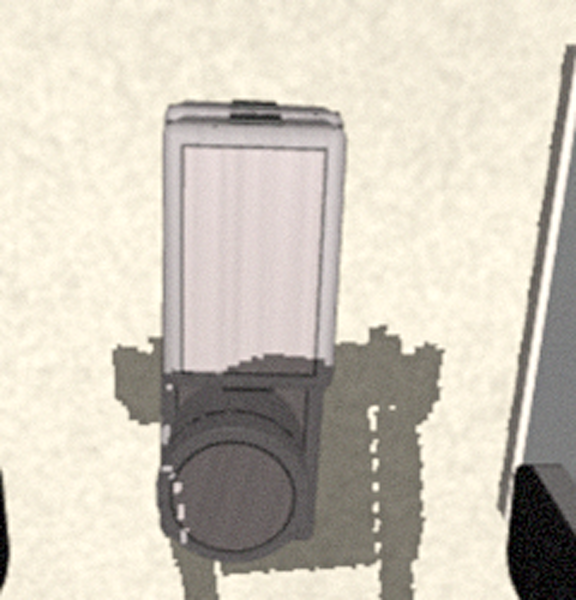

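The medium lid groove runs (181,145)–(317,375) in the crop, with the tin circle centred at (232,495).

```bash
python3 - <<'E'
from h import *
c,s=pickle.load(open("w7.pkl","rb"))
f=lambda uv:np.array(uv)/2.4+[220,110]
B=cast(c,f([(181,145),(326,148),(317,375),(181,373)]),.085,s);print("box",B,B.mean(0),rect(B))
print("tin",cast(c,f([(232,495)]),.091,s), cast(c,f([(170,495),(295,495)]),.091,s))
E
```

```text
box [[0.65010097 0.19682099]
 [0.65426336 0.15050837]
 [0.57606845 0.14308102]
 [0.5716184  0.19025094]] [0.61301279 0.17016533] (array([613. , 170.4]), 78.8, 47.4, 5.4)
tin [[0.52929835 0.16793264]] [[0.52687176 0.18995068]
 [0.53176443 0.14555628]]
```

Call:
move_arm(steps=[[[0.03,-0.04,0.9],0,100],[[0,0,0.9],0,100],[[0,0,0.8],0,100],[[0,0,0.5],0,100],[[0,0,0.18],0,100]])

```text
time: 14.25
tcp_pos: [0.6117, 0.17, 0.0559]
eef_rot: [3.141, 0.004, 0.11]
wrist_force: [0.1, 0.9, 1.5]
width: 0.0855
```

Call:
move_arm(steps=[[[0,0,0],0,85],[[0,0,0],0,70],[[0,0,0],0,40],[[0,0,0],0,20],[[0,0,0],0,0]], force=50)

```text
time: 14.88
tcp_pos: [0.6144, 0.1708, 0.0606]
eef_rot: [-3.141, -0.004, 0.111]
wrist_force: [-0.8, 0.3, 6.3]
width: 0.0593
```

Call:
move_arm(steps=[[[0,0,-0.1],0,0],[[0,0,-0.3],0,0],[[0,0,-0.6],0,0],[[0,0,-1],0,0],[[0,0,-0.5],0,0]])

```text
time: 15.5
tcp_pos: [0.614, 0.1708, 0.1874]
eef_rot: [-3.141, -0.005, 0.111]
wrist_force: [0.3, -0.2, -3.0]
width: 0.0589
```

Call:
move_arm(steps=[[[0,0,0],0.69,0],[[0,0,0],0.69,0],[[0,0,0],0.69,0],[[-0.1,0.4,0],0,0],[[-0.16,0.85,0],0,0]])

```text
time: 16.12
tcp_pos: [0.5973, 0.1082, 0.1831]
eef_rot: [3.141, 0.001, -0.031]
wrist_force: [0.2, -1.1, -2.6]
width: 0.0591
```

Call:
move_arm(steps=[[[-0.16,0.9,0],0,0],[[-0.16,0.9,0],0,0],[[-0.16,0.9,0],0,0],[[-0.16,0.9,0],0,0],[[-0.16,0.9,0],0,0]])

```text
time: 16.75
tcp_pos: [0.5489, -0.1173, 0.1836]
eef_rot: [3.141, 0.0, -0.034]
wrist_force: [0.7, 0.5, -3.1]
width: 0.0587
```

Call:
move_arm(steps=[[[-0.16,0.85,0.4],0,0],[[-0.16,0.5,0.6],0,0],[[0,0,0.5],0,0],[[0,0,0],0,0]])

```text
time: 17.25
tcp_pos: [0.5293, -0.1822, 0.1057]
eef_rot: [-3.14, 0.006, -0.035]
wrist_force: [-0.8, -0.2, -3.1]
width: 0.0588
```

Call:
move_arm(steps=[[[0.12,0,0.2],0,0],[[0.12,0,0.5],0,0],[[0,0,0.5],0,0],[[0,0,0.2],0,0],[[0,0,0],0,0]])

```text
time: 17.88
tcp_pos: [0.5442, -0.1821, 0.0383]
eef_rot: [3.142, 0.0, -0.033]
wrist_force: [0.1, -0.8, -3.0]
width: 0.0591
```

Call:
move_arm(steps=[[[0,0,0.1],0,0],[[0,0,0.08],0,0],[[0,0,0.04],0,0],[[0,0,0],0,0]])

```text
time: 18.38
tcp_pos: [0.544, -0.1823, 0.0273]
eef_rot: [3.142, 0.0, -0.034]
wrist_force: [-0.9, -0.2, -2.1]
width: 0.0591
```

Call:
move_arm(steps=[[[-0.05,0,0.07],0,0],[[0,0,0.05],0,0],[[0,0,0.03],0,0],[[0,0,0],0,0]])

```text
time: 18.88
tcp_pos: [0.5414, -0.1822, 0.0196]
eef_rot: [-3.142, 0.0, -0.034]
wrist_force: [0.2, -0.1, -2.2]
width: 0.0591
```

Call:
move_arm(steps=[[[0,0,0.03],0,0],[[0,0,0],0,0]])

```text
time: 19.12
tcp_pos: [0.5418, -0.1824, 0.0186]
eef_rot: [3.141, -0.001, -0.034]
wrist_force: [0.0, 0.6, -1.2]
width: 0.0592
```

Call:
move_arm(steps=[[[0,0,0.03],0,0],[[0,0,0.03],0,0],[[0,0,0],0,0]])

```text
time: 19.5
tcp_pos: [0.5418, -0.1824, 0.0186]
eef_rot: [3.141, -0.001, -0.034]
wrist_force: [-6.2, 2.1, 11.6]
width: 0.0589
```

Call:
move_arm(steps=[[[0,0,-0.05],0,73],[[0,0,0],0,79],[[0,0,0],0,84],[[0,0,-0.2],0,88],[[0,0,-0.6],0,92]])

```text
time: 20.12
tcp_pos: [0.5401, -0.1816, 0.0564]
eef_rot: [-3.14, 0.004, -0.034]
wrist_force: [0.1, 0.0, 0.0]
width: 0.0785
```

Call:
move_arm(steps=[[[0,0,-1],0,100],[[0,0,-1],0,100],[[0,0,-1],0,100],[[0,0,-0.5],0,100],[[0,0,0],0,100]])

```text
time: 20.75
tcp_pos: [0.5428, -0.1828, 0.2364]
eef_rot: [3.139, -0.006, -0.034]
wrist_force: [0.3, -0.7, -0.8]
width: 0.0853
```

```bash
python3 snap.py w8
```

```text
20.75 [ 0.54280237 -0.18277521  0.23641865] [ 3.13888369 -0.00639068 -0.03375426] 0.085264741240751
```

View pics/w8.png

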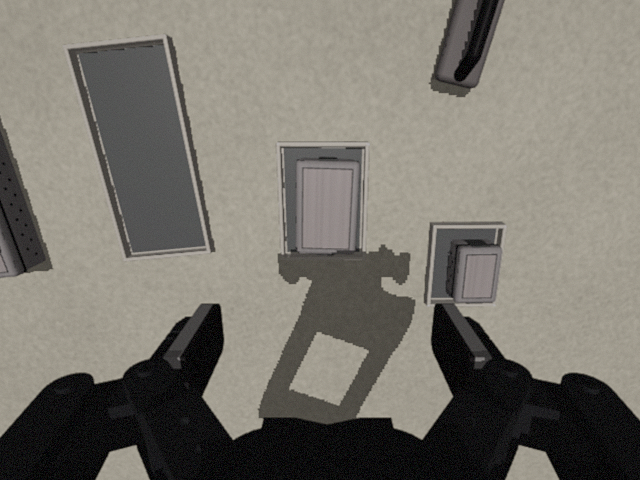

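The medium box sits in its tray, lid at (329,207), with the rim clear all round. Next is the tin.

Call:
move_arm(steps=[[[-0.06,-0.6,0],0,100],[[-0.06,-0.9,0],0,100],[[-0.06,-0.9,0],0,100],[[-0.06,-0.9,0],0,100],[[-0.06,-0.9,0],0,100]])

```text
time: 21.42
tcp_pos: [0.5324, 0.0296, 0.2299]
eef_rot: [-3.142, 0.005, -0.034]
wrist_force: [0.6, -0.1, -0.4]
width: 0.0853
```

Call:
move_arm(steps=[[[-0.06,-0.9,0],0,100],[[-0.06,-0.9,0],0,100],[[-0.06,-0.9,0],-0.8,100],[[0,0,0],-0.8,100],[[0,0,0],-0.8,100]])

```text
time: 22.05
tcp_pos: [0.528, 0.1641, 0.2297]
eef_rot: [3.141, 0.005, 0.137]
wrist_force: [0.8, -0.9, -0.2]
width: 0.0857
```

Call:
move_arm(steps=[[[0,0,0],0,100],[[0,0,0],0,100]])

```text
time: 22.3
tcp_pos: [0.5287, 0.1631, 0.2313]
eef_rot: [3.141, 0.003, 0.133]
wrist_force: [-0.3, 0.2, 0.3]
width: 0.0854
```

```bash
python3 snap.py w9; python3 - <<'E'
from h import *
c,s=pickle.load(open("w8.pkl","rb"))
T=cast(c,[(277,142),(369,142),(365,255),(282,254)],.014,s);print("medtray",T.mean(0),rect(T))
B=cast(c,[(303,167),(353,167),(352,249),(302,248)],.043,s);print("medbox",B.mean(0),rect(B))
T=cast(c,[(68,48),(168,36),(213,251),(127,259)],.014,s);print("long",T.mean(0),rect(T))
c,s=pickle.load(open("w9.pkl","rb"))
im=np.clip(c["img"][100:340,100:500,::-1].astype(float)*1.5,0,255).astype(np.uint8)
cv2.imwrite("pics/w9c.png",cv2.resize(im,None,fx=2,fy=2,interpolation=cv2.INTER_CUBIC))
E
```

```text
22.3 [0.52873127 0.16313627 0.23132531] [3.14132798e+00 2.53518546e-03 1.32739896e-01] 0.08537024042046447
medtray [ 0.54363609 -0.17980183] (array([ 543.3, -179.7]), 118.1, 90.3, -1.9)
medbox [ 0.54150702 -0.18393259] (array([ 541.7, -184.4]), 80.1, 49.4, -3.2)
long [ 0.59313897 -0.00567015] (array([593.1,  -5.3]), 207.1, 94.1, 4.0)
```

View pics/w9c.png

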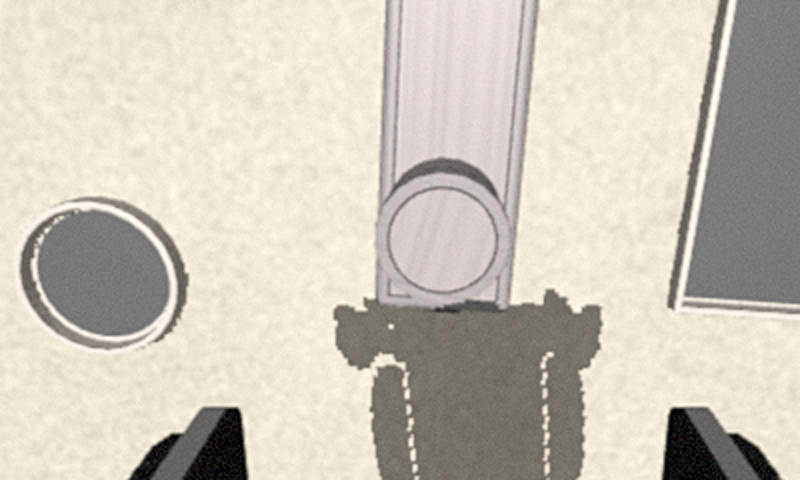

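The tin lid is centred at (443,240) in the crop and the round liner at (104,271).

```bash
python3 - <<'E'
from h import *
c,s=pickle.load(open("w9.pkl","rb"))
f=lambda uv:np.array(uv)/2+[100,100]
t=cast(c,f([(443,240)]),.091,s)[0];print("tin",t)
print("d tool", (t-s["tcp_pos"][:2]), s["eef_rot"][2]*57.3)
g=c["img"].max(2);v=int(g[235,152]);P=cast(c,blob(g<v+20,(152,235)),.003,s);print("round",cv2.minEnclosingCircle((P*1000).astype(np.float32)),rect(P))
print("rim",cast(c,f([(99,271)]),.014,s))
E
```

```text
tin [0.5288845  0.16754828]
d tool [0.00015323 0.00441201] 7.6059960551979
round ((457.72808837890625, 350.0456237792969), 39.44451141357422) (array([460.6, 351. ]), 78.5, 72.3, -69.6)
rim [[0.46737876 0.34211779]]
```

Call:
move_arm(steps=[[[0.01,-0.09,0.9],0,100],[[0,0,0.9],0,100],[[0,0,0.9],0,100],[[0,0,0.5],0,100],[[0,0,0.22],0,100]])

```text
time: 22.98
tcp_pos: [0.5279, 0.1674, 0.0596]
eef_rot: [3.141, 0.004, 0.133]
wrist_force: [0.4, 0.3, -0.1]
width: 0.0857
```

Call:
move_arm(steps=[[[0,0,0],0,85],[[0,0,0],0,70],[[0,0,0],0,40],[[0,0,0],0,20],[[0,0,0],0,0]], force=40)

```text
time: 23.6
tcp_pos: [0.5306, 0.1682, 0.064]
eef_rot: [-3.141, -0.004, 0.134]
wrist_force: [-0.6, 0.2, 6.9]
width: 0.0548
```

Call:
move_arm(steps=[[[0,0,-0.1],0,0],[[0,0,-0.3],0,0],[[0,0,-0.8],0,0],[[0,0,-1],0,0],[[0,0,-0.5],0,0]])

```text
time: 24.22
tcp_pos: [0.5301, 0.1681, 0.201]
eef_rot: [-3.141, -0.005, 0.134]
wrist_force: [-0.1, 0.4, -2.7]
width: 0.0545
```

Call:
move_arm(steps=[[[-0.5,-0.9,0],0,0],[[-0.5,-0.9,0],0,0],[[-0.5,-0.9,0],0,0],[[-0.5,-0.9,0],0,0],[[0,-0.2,0],0,0]])

```text
time: 24.85
tcp_pos: [0.4025, 0.3449, 0.1974]
eef_rot: [-3.141, 0.0, 0.138]
wrist_force: [1.0, 0.1, -2.4]
width: 0.0548
```

Call:
move_arm(steps=[[[0,0,0],0.95,0],[[0,0,0],0.95,0],[[0,0,0],0,0],[[0,0,0],0,0]])

```text
time: 25.35
tcp_pos: [0.4051, 0.3424, 0.1969]
eef_rot: [3.141, -0.0, 0.001]
wrist_force: [0.6, -0.1, -1.5]
width: 0.0541
```

```bash
python3 snap.py w10; python3 - <<'E'
from h import *
c,s=pickle.load(open("w10.pkl","rb")); print(proj(c,[(.46,.349,.003)],s))
E
```

```text
25.35 [0.40510249 0.34242888 0.19685601] [ 3.14129082e+00 -1.26018675e-04  1.20696608e-03] 0.054140269204601056
[[319.60470962 147.34821024]]
```

View pics/w10.png

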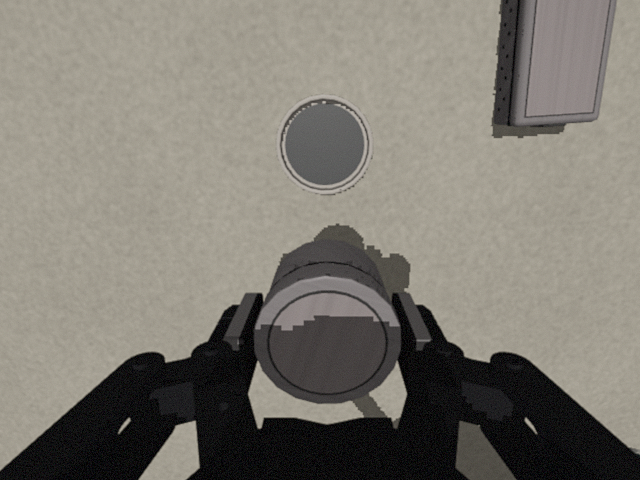

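The round tray is straight ahead, rim centre (325,144), and the tin is held level with its lid centre at (328,342).

```bash
python3 - <<'E'
from h import *
c,s=pickle.load(open("w10.pkl","rb"))
P=cast(c,[(277,144),(373,144),(325,95.5),(325,193.5)],.014,s);r=((P[0]+P[1])/2,(P[2]+P[3])/2);print(P,r)
g=c["img"].max(2);Q=cast(c,blob(g<int(g[144,325])+20,(325,144)),.003,s);print(rect(Q),Q.min(0),Q.max(0))
t=cast(c,[(328,342)],s["tcp_pos"][2]-.019+.046,s)[0];print("tin off",t-s["tcp_pos"][:2])
E
```

```text
[[0.46352301 0.38607631]
 [0.46367739 0.30202406]
 [0.50322249 0.34406217]
 [0.41977571 0.34404825]] (array([0.4636002 , 0.34405018]), array([0.4614991 , 0.34405521]))
(array([461.5, 347.2]), 79.1, 75.4, 0.1) [0.42191843 0.30956453] [0.50107277 0.38492817]
tin off [-0.00072643 -0.00042363]
```

Call:
move_arm(steps=[[[0.57,-0.03,0.2],0,0],[[0.57,-0.03,0.5],0,0],[[0,0,0.9],0,0],[[0,0,0.9],0,0],[[0,0,0.5],0,0]])

```text
time: 26.02
tcp_pos: [0.4604, 0.3447, 0.0435]
eef_rot: [3.139, 0.004, 0.001]
wrist_force: [1.0, -0.1, -2.2]
width: 0.055
```

Call:
move_arm(steps=[[[0,0,0.1],0,0],[[0,0,0.1],0,0],[[0,0,0],0,0],[[0,0,0],0,0]])

```text
time: 26.52
tcp_pos: [0.4625, 0.3464, 0.0382]
eef_rot: [-3.14, -0.002, 0.001]
wrist_force: [0.5, -0.6, -1.1]
width: 0.0547
```

Call:
move_arm(steps=[[[0,0,0.1],0,0],[[0,0,0.1],0,0],[[0,0,0.06],0,0],[[0,0,0],0,0]])

```text
time: 27.02
tcp_pos: [0.4613, 0.3457, 0.0231]
eef_rot: [3.141, 0.001, 0.001]
wrist_force: [0.1, -0.6, -1.8]
width: 0.0549
```

Call:
move_arm(steps=[[[0,0,0.04],0,0],[[0,0,0.03],0,0],[[0,0,0],0,0]])

```text
time: 27.4
tcp_pos: [0.4618, 0.3461, 0.0219]
eef_rot: [-3.141, -0.001, 0.001]
wrist_force: [-2.4, -2.0, 5.3]
width: 0.0549
```

Call:
move_arm(steps=[[[0,0,0],0,70],[[0,0,0],0,76],[[0,0,0],0,82],[[0,0,-0.2],0,88],[[0,0,-0.6],0,92]])

```text
time: 28.02
tcp_pos: [0.4604, 0.3451, 0.059]
eef_rot: [3.139, 0.004, 0.001]
wrist_force: [0.3, -0.1, 0.4]
width: 0.0787
```

Call:
move_arm(steps=[[[0,0,-1],0,100],[[0,0,-1],0,100],[[0,0,-1],0,100],[[0,0,-0.5],0,100],[[0.6,0.8,0],0,100]])

```text
time: 28.65
tcp_pos: [0.492, 0.3085, 0.2403]
eef_rot: [-3.137, -0.007, 0.007]
wrist_force: [1.3, -0.1, 0.0]
width: 0.0851
```

Call:
move_arm(steps=[[[0.6,0.8,0],0,100],[[0.6,0.8,0],0,100],[[0.4,1,0],0,100],[[0,0,0],-0.8,100],[[0,0,0],-0.8,100]])

```text
time: 29.28
tcp_pos: [0.5723, 0.175, 0.236]
eef_rot: [-3.141, -0.001, 0.113]
wrist_force: [-0.1, 0.5, 0.8]
width: 0.0855
```

Call:
move_arm(steps=[[[0,0,0],0,100],[[0,0,0],0,100]])

```text
time: 29.52
tcp_pos: [0.5718, 0.1762, 0.2357]
eef_rot: [3.142, -0.001, 0.112]
wrist_force: [1.2, 0.3, 0.3]
width: 0.0855
```

```bash
python3 snap.py w11
```

```text
29.525 [0.5718185  0.17621712 0.23568635] [ 3.14153532e+00 -5.05716263e-04  1.12353195e-01] 0.08545840176719534
```

View pics/w11.png

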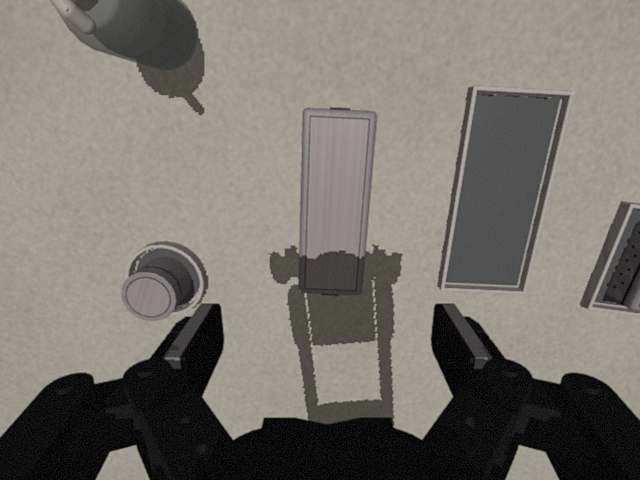

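The tin is in the round tray. The long box groove corners are (309,116), (371,118), (362,293), (305,292). The long tray rim corners are (468,86), (572,92), (523,292), (438,289).

```bash
python3 - <<'E'
from h import *
c,s=pickle.load(open("w11.pkl","rb"))
for n,p,z in (("box",[(309,116),(371,118),(362,293),(305,292)],.045),("tray",[(468,86),(572,92),(523,292),(438,289)],.014)):
    P=cast(c,p,z,s);print(n,P.round(4).tolist(),P.mean(0),rect(P))
print("tin",cast(c,[(150,297)],.049,s))
E
```

```text
box [[0.6514, 0.201], [0.6559, 0.1467], [0.4869, 0.1305], [0.4815, 0.1884]] [0.56893492 0.16666071] (array([569. , 167.4]), 170.4, 58.2, 5.3)
tray [[0.695, 0.0572], [0.7009, -0.0412], [0.4933, -0.0529], [0.4862, 0.0421]] [0.59383888 0.00131727] (array([5.942e+02, 5.000e-01]), 209.3, 98.6, 4.2)
tin [[0.46028401 0.34376374]]
```

Call:
move_arm(steps=[[[-0.07,0.18,0.6],0.28,100],[[0,0,0.9],0,100],[[0,0,0.9],0,100],[[0,0,0.9],0,100],[[0,0,0.6],0,100]])

```text
time: 30.2
tcp_pos: [0.568, 0.1667, 0.0377]
eef_rot: [3.141, 0.003, 0.093]
wrist_force: [-1.6, 0.6, 0.1]
width: 0.0854
```

Call:
move_arm(steps=[[[0,0,0.3],0,100],[[0,0,0.2],0,100],[[0,0,0],0,100],[[0,0,0],0,100]])

```text
time: 30.7
tcp_pos: [0.5705, 0.1669, 0.0169]
eef_rot: [-3.141, -0.003, 0.093]
wrist_force: [0.7, -0.2, 0.0]
width: 0.0855
```

Call:
move_arm(steps=[[[0,0,0],0,85],[[0,0,0],0,70],[[0,0,0],0,40],[[0,0,0],0,20],[[0,0,0],0,0]], force=80)

```text
time: 31.32
tcp_pos: [0.5706, 0.1671, 0.0172]
eef_rot: [-3.141, -0.003, 0.093]
wrist_force: [-0.4, 1.4, 6.3]
width: 0.0645
```

Call:
move_arm(steps=[[[0,0,-0.1],0,0],[[0,0,-0.3],0,0],[[0,0,-0.6],0,0],[[0,0,-0.8],0,0],[[0,0,-0.3],0,0]])

```text
time: 31.95
tcp_pos: [0.5709, 0.167, 0.1237]
eef_rot: [-3.141, -0.005, 0.093]
wrist_force: [-0.0, -0.3, -3.7]
width: 0.0645
```

Call:
move_arm(steps=[[[0,0,0],0.4,0],[[0.1,0.5,0],0,0],[[0.1,0.8,0],0,0],[[0.1,0.5,0],0,0],[[0,0,0],0,0]])

```text
time: 32.58
tcp_pos: [0.5892, 0.076, 0.1174]
eef_rot: [3.141, 0.005, 0.062]
wrist_force: [-0.0, -0.4, -3.8]
width: 0.0644
```

```bash
python3 snap.py w12
```

```text
32.575 [0.58918277 0.07597924 0.11740242] [3.14118381 0.00486392 0.06160056] 0.06436911510527354
```

View pics/w12.png

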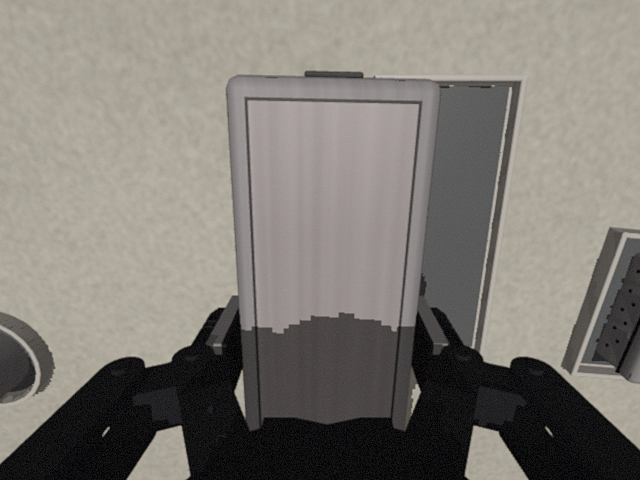

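The box is held level. The tray's far right outer corner is at (526,77), and its right edge runs down to about (478,358). The lid's far groove corners are (247,98) and (421,101).

```bash
python3 - <<'E'
from h import *
c,s=pickle.load(open("w12.pkl","rb"))
P=cast(c,[(526,77),(478,355),(400,77)],.014,s);e=P[0]-P[1];print(P,"yaw",np.degrees(np.arctan2(e[1],e[0])),np.degrees(np.arctan2(*(P[2]-P[0])*[-1,1])))
for y in (3.4,4.0):
    y=np.radians(y);print("tray c",P[0]-np.array([[np.cos(y),-np.sin(y)],[np.sin(y),np.cos(y)]])@[.106,-.048])
B=cast(c,[(247,98),(421,101)],.1455,s);m=B.mean(0);y=s["eef_rot"][2];print(B,"box c off",m-.084*np.array([np.cos(y),np.sin(y)])-s["tcp_pos"][:2],np.degrees(y), np.degrees(np.arctan2(*(B[0]-B[1])*[-1,1])))
E
```

```text
[[ 0.70013293 -0.04219424]
 [ 0.495209   -0.05145177]
 [ 0.69520739  0.03663011]] yaw 2.586604773072305 3.5756258241122523
tray c [ 5.91472800e-01 -5.65199159e-04]
tray c [ 0.59104283 -0.00170535]
[[0.67177121 0.10488557]
 [0.67415835 0.05326884]] box c off [-5.86591548e-05 -2.07321415e-03] 3.529451888637972 2.6478967356233474
```

Call:
move_arm(steps=[[[-0.03,0.5,0],0,0],[[0,0.6,0],0,0],[[0,0.42,0.4],0,0],[[0,0,0.6],0,0],[[0,0,0.5],0,0]])

```text
time: 33.25
tcp_pos: [0.5924, 0.003, 0.0428]
eef_rot: [-3.14, 0.003, 0.065]
wrist_force: [0.4, 0.3, -3.7]
width: 0.0648
```

Call:
move_arm(steps=[[[0,0,0.1],0,0],[[0,0,0],0,0],[[0,0,0],0,0]])

```text
time: 33.62
tcp_pos: [0.5948, 0.0023, 0.0418]
eef_rot: [3.141, -0.003, 0.066]
wrist_force: [0.0, 0.7, -3.4]
width: 0.0648
```

Call:
move_arm(steps=[[[-0.03,0.04,0.1],0,0],[[0,0,0.1],0,0],[[0,0,0.08],0,0],[[0,0,0.05],0,0],[[0,0,0],0,0]])

```text
time: 34.25
tcp_pos: [0.5921, -0.0001, 0.0234]
eef_rot: [-3.142, 0.001, 0.065]
wrist_force: [0.3, 0.5, -3.7]
width: 0.0639
```

Call:
move_arm(steps=[[[0,0,0.05],0,0],[[0,0,0.04],0,0],[[0,0,0],0,0]])

```text
time: 34.62
tcp_pos: [0.5926, -0.0002, 0.0203]
eef_rot: [3.141, -0.001, 0.065]
wrist_force: [-2.5, -0.2, 2.4]
width: 0.0648
```

Call:
move_arm(steps=[[[0,0,0],0,80],[[0,0,0],0,86],[[0,0,0],0,92],[[0,0,0],0,100],[[0,0,-0.2],0,100]])

```text
time: 35.25
tcp_pos: [0.5915, -0.0001, 0.0286]
eef_rot: [-3.141, 0.002, 0.065]
wrist_force: [0.3, 0.2, -0.1]
width: 0.0857
```

Call:
move_arm(steps=[[[0,0,-0.6],0,100],[[0,0,-1],0,100],[[0,0,-1],0,100],[[0,0,-1],0,100],[[0,0,-1],0,100]])

```text
time: 35.88
tcp_pos: [0.5922, -0.0001, 0.262]
eef_rot: [3.141, -0.002, 0.065]
wrist_force: [1.5, 0.5, 0.1]
width: 0.0855
```

Call:
move_arm(steps=[[[-0.5,0,-1],0,100],[[-0.5,0,-0.5],0,100],[[0,0,0],0,100],[[0,0,0],0,100]])

```text
time: 36.38
tcp_pos: [0.5425, -0.0034, 0.3333]
eef_rot: [-3.141, 0.001, 0.065]
wrist_force: [0.3, -0.7, 0.3]
width: 0.0853
```

```bash
python3 snap.py w13
```

```text
36.375 [ 0.54253621 -0.00335458  0.33332426] [-3.14143354e+00  8.64427832e-04  6.52948527e-02] 0.0853247035566508
```

View pics/w13.png

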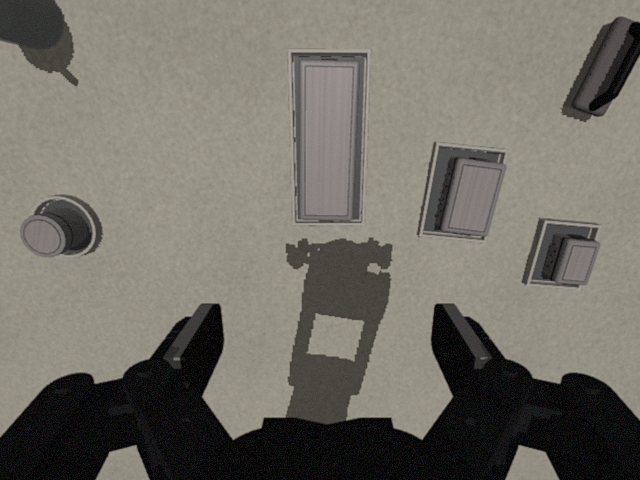

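All four sit in their trays, and the pump and brush look untouched. I'll make one numeric check, then hand in.

```bash
python3 - <<'E'
from h import *
from workcell import state,finish_job
c,s=pickle.load(open("w13.pkl","rb"))
for n,T,B,h in (("long",[(289,50),(370,50),(362,224),(295,224)],[(304,65),(357,65),(353,216),(306,216)],.048),
 ("med",[(436,143),(506,150),(487,241),(418,237)],[(460,165),(504,167),(487,234),(446,230)],.043),
 ("small",[(540,218),(600,222),(578,290),(524,285)],[(570,243),(597,245),(587,282),(560,279)],.039)):
    t=cast(c,T,.014,s).mean(0);b=cast(c,B,h,s).mean(0);print(n,((b-t)*1000).round(1))
a=read=None
from workcell import read_camera
i=read_camera("scene")["img"].astype(int);d0=pickle.load(open("c0.pkl","rb"))["scene"]["img"].astype(int)
df=np.abs(i-d0).max(2)
print("pump diff px",(df[345:420,398:445]>40).sum(),"brush",(df[215:255,145:197]>40).sum())
print(state()["wrist_force"]); finish_job()
E
```

```text
long [-0.2 -1. ]
med [-0.6 -5.2]
small [-0.8 -8.6]
pump diff px 0 brush 0
[-0.3696749  -0.14100464 -0.60423854]
the job is handed in; nothing more can be done
```

I took the pile apart from the top (small box, medium box, tin, long box) and put each piece in its own tray. Each was held level and lowered until it touched the tray floor before release. The job was handed in after about 36 s; it gives no verdict, so the checks below are my own.

**Position in the trays**
- **Long box:** about 1 mm off centre in the final wrist picture.
- **Medium box:** about 5 mm off centre in the final picture.
- **Small box:** about 9 mm off in the final picture, where it is seen at a steep angle. The close view right after placing gave about 5 mm; the two disagree, but both are under the 18 mm limit.
- **Tin:** about 2 mm off, measured from the picture taken after its release. I did not measure it again in the final picture, only looked at it.

**Flatness:** all four looked flat with lids up. I judged this from the pictures and from the contact force when each was set down; I did not measure tilt or height.

**Soap pump and brush:** comparing the scene camera at the start and end showed no changed pixels in either area. The arm was clear of everything when I handed in.

**Disagreement between views:** early estimates of the tray positions differed by up to about 14 mm between cameras. I relied on the close-up wrist views for the final placing.

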